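# Take the dial padlock off the specimen chest

### The arm

A 6-joint arm with a two-finger parallel gripper is mounted at the origin on the work surface. World frame = base frame: x ahead of the robot, y to its left, z up, the work surface at z = 0. Lengths are in m, angles in rad, forces in N, time in s.
With the tool pointing down it reaches from about 0.375 to 0.9 m from the base axis. Payload 3.1 kg.
Tool frame: the origin (TCP) lies midway between the tips of the shut fingers; the grasp point (between the pads) lies 19 mm behind it (manip.grasp_offset is the distance from the TCP to the grasp point, in m); z points along the fingers, y is the line along which they close (so a half turn about z gives the same grasp; the last joint's range is limited). The gripper opens to 85 mm and grips with 20 to 120 N. Pads are 22 mm wide; open, the fingers measure 114 mm over their backs; the gripper's body (76 mm by 85 mm) begins 54 mm behind the grasp point. The pads swing forward as they close: fully open they stand 13 mm farther back than shut.
Start: joints at [-1.317, 0.527, 1.433, -0, 1.181, -0.178], TCP at [0.262, -0.567, 0.231] pointing down, gripper open.
Joint ranges: [-3.08, 3.08], [-0.75, 2.2], [0.22, 2.44], [-1.43, 4.57], [0, 2.65], [-2.85, 2.85]. Speed limits (rad/s): [2.79, 2.79, 3.14, 3.14, 3.14, 3.14].

### API

Orientations are given as a unit quaternion [x, y, z, w].
In Python, from station import sensors, cams, order, manip gives the robot as it stands.
- The arm moves only by the tool move_arm, never from a script. Its argument "targets" is a list of rows, each an object of numbers: "dx", "dy", "dz": the shift along the world's x, y, z normalised to -1 to 1, where 1 is 25 mm; "rx", "ry", "rz": the turn, a rotation vector about the world's x, y, z normalised to -1 to 1, where 1 is 30 degrees. A call has exactly 10 rows; each row shifts and turns the commanded pose from where the row before left it; what a row does not reach is not made up. A row lasts 1/8 s, in which the tool goes at most 62.5 mm and 10.7 degrees, less where a joint would pass 70% of its speed; a pose out of reach is approached as far as the arm can. A call with a number of a shift or a turn outside -1 to 1 is refused whole. A call with a gripper value outside its range is refused whole. "claw" is the opening in per cent of the stroke, from 0 (shut) to 100 (fully open), set as the call begins (left out, the last holds). The fingers move at their own pace and stop on an object; "newtons" is the grip in N (left out, the last holds). Time passes only in rows, so rows that do not move let the fingers close, or fill a call up. It gives the time, the measured TCP pose, the force, the opening and the grip force at its end, in the units of the state.
- sensors.sense(): the state, without advancing time (a new reading comes with each control period).
- cams.snapshot(name): name is "scene" or "top"; returns the picture (480x640x3 uint8, red, green, blue); there is no depth.
- cams.camera_model(name): a dict with "fx", "fy", "cx", "cy" (pixels), "extrinsics" (4x4, takes a point from world to camera coordinates). Camera axes: x right, y down, z forward; pixel columns grow to the right and rows downward; lengths in m; the calibration is good to about 2 mm. A picture is of the moment at which its call begins. camera_model takes no time and is no camera call.
- order.sign_off(): hands the job in; it is judged then, once.
The state is a dict: "t": time; "q": joint angles; "qd": joint speeds; "tau": joint torques, N m; "tcp_pos": TCP position; "tool_rot": TCP orientation; "force": force on the tool from outside, world axes, zero at the start; "ft_torque": the same for the moment, N m; "finger_gap": opening from 0.0 (shut) to 1.0 (fully open); "gripper_force": force on a finger pad.
Only numpy, scipy, OpenCV 4.12 (cv2) and the standard library are available. Lean on these libraries where they do the work, as an engineer would, in place of code of your own. Each camera call takes 0.05 s, during which the arm holds its last target. There are 200 camera calls.

### The job

The dial padlock on the fossil chest has to come off its hasp: turn its dial until the dial's long line comes to the mark beside the shackle and the open notch drops with a click (shallow false notches click on the way), so that the shackle springs out a little. Pull the lock body straight back against the staple until the shackle is drawn right out, slide the free leg out of the staple, and lift the open lock away. Finish while still holding it in the gripper, level with its dial uppermost, about 15 cm above the chest and quite still, and leave the fossils and other things lying about where they are.

Things in the scene. Friction and masses are not known exactly. Their poses are not given: they have to be found in the camera images.
- chest: plywood chest with a flat two-leaf top, 300 (x) x 400 (y) x 130 mm high, fixed to the bench. Origin at the centre of its underside; top at z = 130 mm; x axis away from the robot (within 0.35 rad). The steel hasp strap (44 mm wide, 2.5 mm thick) lies on the top from 8 mm in front (-x) of the staple to 95 mm behind it; knuckle 6.5 mm high.
- staple (a point): the staple: upright eye of 5 mm round steel bar standing through the strap's slot, in the plane across the chest's x (axes as the chest's). Point: centre of its opening, 12 mm above the chest's top. The opening is 16 mm wide (y) and reaches up to 19.5 mm above the chest's top, the bar to 24.5 mm. The shackle's short leg passes through it along x.
- lock_center (a point): centre of the padlock's steel body, lying flat on the chest, dial up: 56 (x) x 52 (y) x 24 mm thick, parallel sides, about 0.53 kg in all (varies). Point: half-way up the body, on the dial's axis. x points out along the shackle, within 0.05 rad of the chest's x. Index mark: top face, +x edge. The shackle leaves the front face (x = 28 mm) at mid height; the front 8 mm are undercut by 6 mm.
- dial_knob (a point): round knurled knob of the dial, 20 mm diameter, on the lock's top, turning about the lock's z. Point: on the axis, 36 mm above the chest's top; the knob can be gripped from 31 to 43.5 mm above the chest's top. The black dial disc under it has 41 mm diameter, its face 28 mm above the chest's top.
- dial (a joint): dial in rad, growing clockwise from above. At 0 its long white line points away from the shackle, at 3.14 to the index mark: there (entering from 0.25 before) the spring drives the fence into the open notch, the shackle jumps out and the dial is blocked. False notches each 1.05 rad (2.09, 1.05, 0 ..) let the shackle out by 1.5 mm and are turned through with about 0.05 N m. Starts at 0.5 to 2.1.
- shackle (a joint): travel of the shackle out of the body in m: 0 locked, about 0.0015 in a false notch, about 0.0055 when the open notch has dropped, 0.018 drawn right out. From there it slides against up to 2.5 N and stays within 1 mm of where it is left. It is drawn out by pulling the body back (-x) while the staple holds the crown.
- crown (a point): middle of the shackle's crown on the bar's centre line, moving with the shackle. U of 7 mm bar, 29 mm between the legs' centre lines. The inner side of the U is 54 mm from the lock's centre when locked, 72 mm when drawn right out.
- short_leg_tip (a point): end of the shackle's free short leg, at y = +14.5 mm of the lock, the leg that passes through the staple. Locked it sits 7 mm inside the body; drawn right out it stands 11 mm in front of the front face, a gap for the staple's 5 mm bar: move the lock forward until the staple is in the gap, then lift straight up. The long leg (y = -14.5 mm) never leaves the body.
- shard: bystander: pale bone shard 66 x 27 x 15 mm on the chest; origin at its underside
- vertebra: bystander: brown vertebra 66 mm across, 28 mm high, on the chest; origin at its underside
- brush: bystander: wooden brush 170 mm long on the far part of the chest's top
- rib: bystander: curved brown rib about 180 mm long, 22 mm thick, on the bench at the right
- tray: bystander: open cardboard tray of fossil fragments, 130 x 170 x 40 mm, on the bench at the left
- jar: bystander: amber jar, 60 mm diameter, 85 mm high, on the bench at the right
- loupe: bystander: black loupe, 42 mm diameter, 34 mm high, on the bench at the right
Not all that is in view belongs to the job. What is shaped like the part that bears lock_center but purple, red or yellow is not meant.

How it is judged:
On the way, in this order (a step that is already met when the one before it is completed fails the run):
1. the dial is at its open notch and the shackle has sprung out a little (value of joint shackle above 0.003 m), for 0.2 s.
2. the shackle is drawn right out (value of joint shackle above 0.0145 m), for 0.1 s.
At the end, for the whole second after the job is handed in: The padlock is open (shackle out by more than 13 mm), off the staple and touching nothing of the chest, gripped by the fingers with its centre at least 105 mm above the chest's top, dial up within 20 degrees of level, and still (under 3 cm/s) (value of joint shackle above 0.013 m and height (world z) of lock_center above 0.235 m and angle between lock_center's own z axis and vertical below 0.35 rad and contact force between lock and the fingers above 1 N and contact force between lock and chest below 0.1 N and linear speed of lock below 0.03 m/s); the arm keeps its last pose, push and grip.
It fails at once if one of the fossils or things lying about was pushed more than 3 cm (distance of any of shard, vertebra, brush, rib, tray, jar, loupe from where it was at the start of the episode above 0.03 m).
It also fails if it takes over 64 s, if anything falls off the work surface, if the arm or the gripper's body presses on something with over 40 N, if the wrist force passes 120 N, or if a joint passes its speed limit or range.

## Working session

There is one attempt and no reset: what is moved stays moved. The work goes in short steps, Python scripts to look and compute and a tool call to move; the robot and the scene stay as the last step left them, time stands still between calls to the robot, and variables do not carry over. Pictures are saved under pics/ and viewed, at most 10 in all, crops included, and the job is handed in when it is done.

Besides the shell and the picture viewer there is one more tool, called after "Request:" as a command line: name --argument value ..., lists and objects as JSON in quotes. move_arm: Moves the arm, as the interface text tells. Scaled input: -1 to 1 covers 25 mm each way for a shift and 30 degrees each way for a turn. Its arguments: {"type":"object","properties":{"targets":{"type":"array"},"claw":{"type":"number"},"newtons":{"type":"number"}},"required":["targets"]}

```bash
mkdir -p pics; ls; python3 - <<'E'
from station import sensors,cams,order,manip
import cv2,numpy as np
print(sensors.sense()); print(manip.grasp_offset)
for n in("scene","top"):
    cv2.imwrite(f"pics/{n}0.png",cams.snapshot(n)[:,:,::-1]); m=cams.camera_model(n); print(n,m)
E
```

```text
pics
{'t': 0.0, 'q': array([-1.31649633e+00,  5.28454695e-01,  1.43393318e+00,  3.60794467e-05,
        1.18140427e+00, -1.78478741e-01]), 'qd': array([ 0.00129842,  0.00092143, -0.00137483,  0.00079785, -0.00131597,
        0.00219982]), 'tau': array([-4.95122492e-05, -4.42349732e+01, -1.78027457e+01, -3.12251022e-04,
        8.49163014e-03, -3.34483950e-06]), 'tcp_pos': array([ 0.26198269, -0.56663543,  0.23033086]), 'tool_rot': array([ 9.76679917e-01,  2.14697765e-01, -2.50123255e-05, -1.09958790e-03]), 'force': array([ 0.56330579,  0.19528493, -0.6714354 ]), 'ft_torque': array([-0.01133492,  0.04122189, -0.01038254]), 'gripper_force': 0.0, 'finger_gap': 0.9978544947589819}
0.0187
scene {'fx': 528.3472434652994, 'fy': 528.3472434652994, 'cx': 322.7239568278567, 'cy': 234.13363696233628, 'extrinsics': array([[ 0.85573853,  0.51728624,  0.01124792, -0.43796703],
       [ 0.3061363 , -0.48867168, -0.81699483, -0.06148752],
       [-0.41712364,  0.70257735, -0.57653528,  1.713148  ],
       [ 0.        ,  0.        ,  0.        ,  1.        ]])}
top {'fx': 567.0503734427276, 'fy': 567.0503734427276, 'cx': 320.41856803369245, 'cy': 232.150122010736, 'extrinsics': array([[ 0.02146051, -0.99975938,  0.00454195, -0.01868326],
       [-0.99602745, -0.02177267, -0.08634387,  0.51548174],
       [ 0.08642198, -0.00267092, -0.99625504,  1.52570645],
       [ 0.        ,  0.        ,  0.        ,  1.        ]])}
```

```bash
python3 - <<'E'
import cv2
a=cv2.imread("pics/top0.png"); cv2.imwrite("pics/c0.png",cv2.resize(a[60:420,130:530],(800,720))[:600])
E
```

```text
(no output)
```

View pics/top0.png

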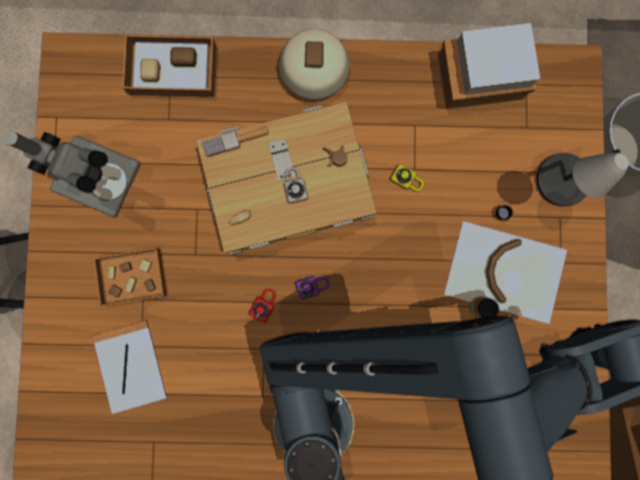

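View pics/scene0.png

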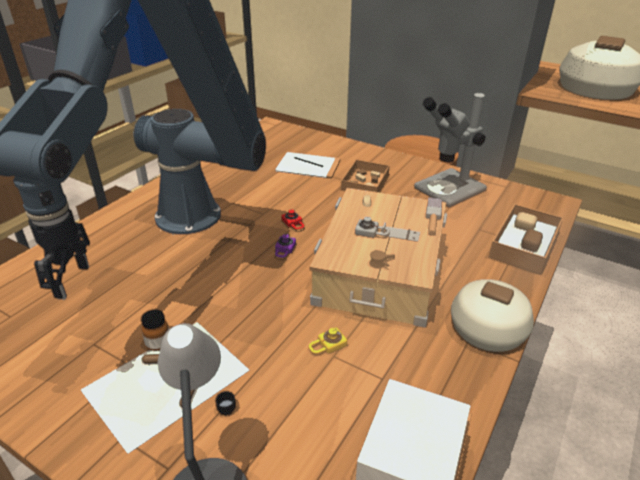

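The top view shows the grey lock at about (295,188), with the strap and staple above it at (283,165). The chest is turned about 15°. In the scene view the lock is at (366,227).

```bash
python3 - <<'E'
import cv2,numpy as np
a=cv2.imread("pics/top0.png")[130:215,240:350]; b=cv2.imread("pics/scene0.png")[205:255,340:430]
A=cv2.resize(a,None,fx=7,fy=7,interpolation=cv2.INTER_CUBIC); cv2.imwrite("pics/c1.png",A)
cv2.imwrite("pics/c2.png",cv2.resize(b,None,fx=8,fy=8,interpolation=cv2.INTER_CUBIC))
E
```

```text
(no output)
```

View pics/c1.png

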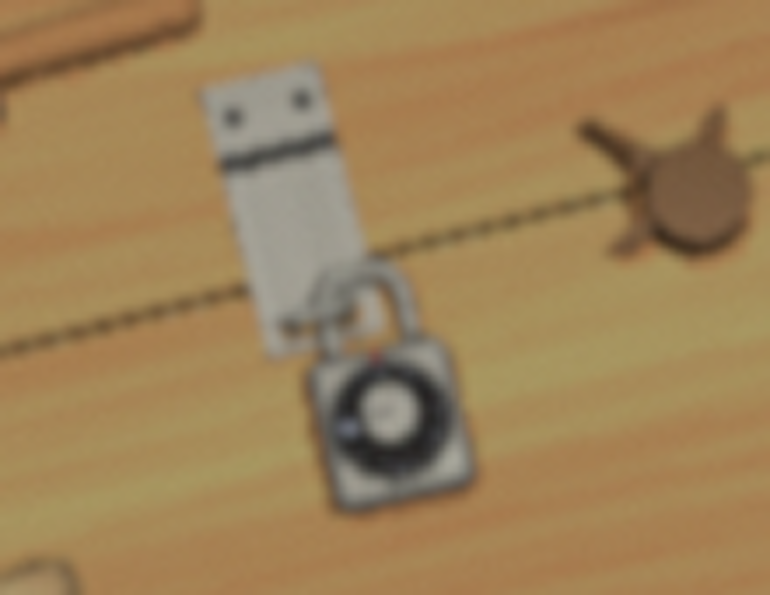

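View pics/c2.png

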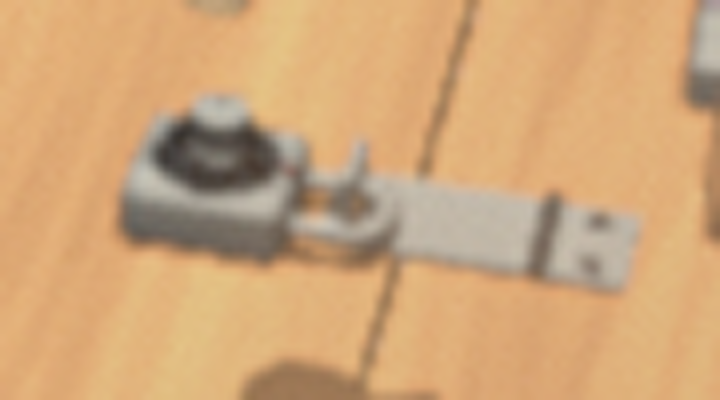

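The top crop shows the knob top at crop (390,410), the white line at (347,428), pointing to lock +y so the dial is near 1.5, and the red index at (375,357). In the scene crop the knob top is at (220,112). Next I cast rays.

```bash
cat > h.py <<'E'
import numpy as np
from station import sensors,cams
def ray(n,u,v,z):
    m=cams.camera_model(n); E=m["extrinsics"]; R,t=E[:3,:3],E[:3,3]
    c=-R.T@t; d=R.T@np.array([(u-m["cx"])/m["fx"],(v-m["cy"])/m["fy"],1]); return c+d*(z-c[2])/d[2]
def proj(n,p):
    m=cams.camera_model(n); q=m["extrinsics"][:3,:3]@p+m["extrinsics"][:3,3]; return np.array([m["fx"]*q[0]/q[2]+m["cx"],m["fy"]*q[1]/q[2]+m["cy"]])
def T(x,y,z): return ray("top",(x+.5)/7-.5+240,(y+.5)/7-.5+130,z)
def S(x,y,z): return ray("scene",(x+.5)/8-.5+340,(y+.5)/8-.5+205,z)
E
python3 - <<'E'
from h import *
np.set_printoptions(precision=4,suppress=True)
print("knob",T(390,410,.1735),S(220,112,.1735))
c=[T(*p,.154) for p in((310,367),(445,340),(475,478),(340,512))]
print("corners",c,np.mean(c,0))
print("disc",T(392,420,.158))
a=lambda d:np.degrees(np.arctan2(d[1],d[0]))
print("yaw",a(c[0]-c[3]),a(c[1]-c[2]),a(c[0]-c[1])-90)
print("strap",a(T(205,90,.1325)-T(270,355,.1325)),a(T(320,65,.1325)-T(380,330,.1325)))
k=T(392,420,.158); print("line",a(T(347,428,.158)-k),"idx",a(T(375,357,.154)-k))
E
```

```text
knob [0.6108 0.0575 0.1735] [0.6142 0.053  0.1735]
corners [array([0.6289, 0.0875, 0.154 ]), array([0.6398, 0.0392, 0.154 ]), array([0.59  , 0.0273, 0.154 ]), array([0.5766, 0.0753, 0.154 ])] [0.6089 0.0573 0.154 ]
disc [0.6097 0.0574 0.158 ]
yaw 13.094226498773725 13.496780939113977 12.72615752767038
strap 15.203107330220696 14.057241077145953
line 101.46192432703043 idx 16.346036813428423
```

Request:
move_arm --targets '[{"dx": 0.56, "dy": 1, "rz": 0.105}, {"dx": 0.56, "dy": 1, "rz": 0.105}, {"dx": 0.56, "dy": 1, "rz": 0.105}, {"dx": 0.56, "dy": 1, "rz": 0.105}, {"dx": 0.56, "dy": 1, "rz": 0.105}, {"dx": 0.56, "dy": 1, "rz": 0.105}, {"dx": 0.56, "dy": 1, "rz": 0.105}, {"dx": 0.56, "dy": 1, "rz": 0.105}, {"dx": 0.56, "dy": 1, "rz": 0.105}, {"dx": 0.56, "dy": 1, "rz": 0.105}]' --claw 50 --newtons 40

```text
schema error: expected keys dx, dy, dz, rx, ry, rz
```

Request:
move_arm --targets '[{"dx": 0.56, "dy": 1, "rz": 0.105}, {"dx": 0.56, "dy": 1, "rz": 0.105}, {"dx": 0.56, "dy": 1, "rz": 0.105}, {"dx": 0.56, "dy": 1, "rz": 0.105}, {"dx": 0.56, "dy": 1, "rz": 0.105}, {"dx": 0.56, "dy": 1, "rz": 0.105}, {"dx": 0.56, "dy": 1, "rz": 0.105}, {"dx": 0.56, "dy": 1, "rz": 0.105}, {"dx": 0.56, "dy": 1, "rz": 0.105}, {"dx": 0.56, "dy": 1, "rz": 0.105}]'

```text
schema error: expected keys dx, dy, dz, rx, ry, rz
```

Request:
move_arm --targets '[{"dx": 0.56, "dy": 1, "rz": 0.105}, {"dx": 0.56, "dy": 1, "rz": 0.105}, {"dx": 0.56, "dy": 1, "rz": 0.105}, {"dx": 0.56, "dy": 1, "rz": 0.105}, {"dx": 0.56, "dy": 0.9, "rz": 0.105}, {}, {}, {}, {}, {}]'

```text
schema error: expected keys dx, dy, dz, rx, ry, rz
```

All keys are required in every row.

Request:
move_arm --targets '[{"dx": 0.56, "dy": 1, "dz": 0, "rx": 0, "ry": 0, "rz": 0.105}, {"dx": 0.56, "dy": 1, "dz": 0, "rx": 0, "ry": 0, "rz": 0.105}, {"dx": 0.56, "dy": 1, "dz": 0, "rx": 0, "ry": 0, "rz": 0.105}, {"dx": 0.56, "dy": 1, "dz": 0, "rx": 0, "ry": 0, "rz": 0.105}, {"dx": 0.56, "dy": 1, "dz": 0, "rx": 0, "ry": 0, "rz": 0.105}, {"dx": 0.56, "dy": 1, "dz": 0, "rx": 0, "ry": 0, "rz": 0.105}, {"dx": 0.56, "dy": 1, "dz": 0, "rx": 0, "ry": 0, "rz": 0.105}, {"dx": 0.56, "dy": 1, "dz": 0, "rx": 0, "ry": 0, "rz": 0.105}, {"dx": 0.56, "dy": 1, "dz": 0, "rx": 0, "ry": 0, "rz": 0.105}, {"dx": 0.56, "dy": 1, "dz": 0, "rx": 0, "ry": 0, "rz": 0.105}]' --claw 50 --newtons 40

```text
t: 1.35
tcp_pos: [0.4026, -0.3158, 0.2313]
tool_rot: [0.881, 0.473, -0.0, -0.0]
force: [-0.3, -1.0, 0.5]
finger_gap: 0.502
gripper_force: 0.0
```

Request:
move_arm --targets '[{"dx": 0.56, "dy": 1, "dz": 0, "rx": 0, "ry": 0, "rz": 0.105}, {"dx": 0.56, "dy": 1, "dz": 0, "rx": 0, "ry": 0, "rz": 0.105}, {"dx": 0.56, "dy": 1, "dz": 0, "rx": 0, "ry": 0, "rz": 0.105}, {"dx": 0.56, "dy": 1, "dz": 0, "rx": 0, "ry": 0, "rz": 0.105}, {"dx": 0.56, "dy": 1, "dz": 0, "rx": 0, "ry": 0, "rz": 0.105}, {"dx": 0.56, "dy": 1, "dz": 0, "rx": 0, "ry": 0, "rz": 0.105}, {"dx": 0.56, "dy": 1, "dz": 0, "rx": 0, "ry": 0, "rz": 0.105}, {"dx": 0.56, "dy": 1, "dz": 0, "rx": 0, "ry": 0, "rz": 0.105}, {"dx": 0.56, "dy": 1, "dz": 0, "rx": 0, "ry": 0, "rz": 0.105}, {"dx": 0.56, "dy": 1, "dz": 0, "rx": 0, "ry": 0, "rz": 0.105}]'

```text
t: 2.6
tcp_pos: [0.5423, -0.0658, 0.2312]
tool_rot: [0.72, 0.694, -0.0, -0.0]
force: [-0.3, 0.7, -0.4]
finger_gap: 0.5
gripper_force: 0.0
```

Request:
move_arm --targets '[{"dx": 0.56, "dy": 1, "dz": 0, "rx": 0, "ry": 0, "rz": 0.105}, {"dx": 0.56, "dy": 1, "dz": 0, "rx": 0, "ry": 0, "rz": 0.105}, {"dx": 0.56, "dy": 1, "dz": 0, "rx": 0, "ry": 0, "rz": 0.105}, {"dx": 0.56, "dy": 1, "dz": 0, "rx": 0, "ry": 0, "rz": 0.105}, {"dx": 0.52, "dy": 0.9, "dz": 0, "rx": 0, "ry": 0, "rz": 0.105}, {"dx": 0, "dy": 0, "dz": -0.4, "rx": 0, "ry": 0, "rz": 0}, {"dx": 0, "dy": 0, "dz": -0.4, "rx": 0, "ry": 0, "rz": 0}, {"dx": 0, "dy": 0, "dz": -0.4, "rx": 0, "ry": 0, "rz": 0}, {"dx": 0, "dy": 0, "dz": 0, "rx": 0, "ry": 0, "rz": 0}, {"dx": 0, "dy": 0, "dz": 0, "rx": 0, "ry": 0, "rz": 0}]'

```text
t: 3.85
tcp_pos: [0.6112, 0.0546, 0.2013]
tool_rot: [0.619, 0.785, -0.0, 0.0]
force: [-0.6, 0.1, -0.2]
finger_gap: 0.499
gripper_force: 0.0
```

Request:
move_arm --targets '[{"dx": 0, "dy": 0.07, "dz": -0.4, "rx": 0, "ry": 0, "rz": 0}, {"dx": 0, "dy": 0, "dz": -0.4, "rx": 0, "ry": 0, "rz": 0}, {"dx": 0, "dy": 0, "dz": -0.4, "rx": 0, "ry": 0, "rz": 0}, {"dx": 0, "dy": 0, "dz": -0.4, "rx": 0, "ry": 0, "rz": 0}, {"dx": 0, "dy": 0, "dz": 0, "rx": 0, "ry": 0, "rz": 0}, {"dx": 0, "dy": 0, "dz": 0, "rx": 0, "ry": 0, "rz": 0}, {"dx": 0, "dy": 0, "dz": 0, "rx": 0, "ry": 0, "rz": 0}, {"dx": 0, "dy": 0, "dz": 0, "rx": 0, "ry": 0, "rz": 0}, {"dx": 0, "dy": 0, "dz": 0, "rx": 0, "ry": 0, "rz": 0}, {"dx": 0, "dy": 0, "dz": 0, "rx": 0, "ry": 0, "rz": 0}]'

```text
t: 5.1
tcp_pos: [0.6112, 0.0569, 0.1614]
tool_rot: [0.619, 0.786, 0.0, 0.0]
force: [-0.5, -0.6, -0.3]
finger_gap: 0.499
gripper_force: 0.0
```

Request:
move_arm --targets '[{"dx": 0, "dy": 0, "dz": 0, "rx": 0, "ry": 0, "rz": 0}, {"dx": 0, "dy": 0, "dz": 0, "rx": 0, "ry": 0, "rz": 0}, {"dx": 0, "dy": 0, "dz": 0, "rx": 0, "ry": 0, "rz": 0}, {"dx": 0, "dy": 0, "dz": 0, "rx": 0, "ry": 0, "rz": 0}, {"dx": 0, "dy": 0, "dz": 0, "rx": 0, "ry": 0, "rz": 0}, {"dx": 0, "dy": 0, "dz": 0, "rx": 0, "ry": 0, "rz": 0}, {"dx": 0, "dy": 0, "dz": 0, "rx": 0, "ry": 0, "rz": 0}, {"dx": 0, "dy": 0, "dz": 0, "rx": 0, "ry": 0, "rz": 0}, {"dx": 0, "dy": 0, "dz": 0, "rx": 0, "ry": 0, "rz": 0}, {"dx": 0, "dy": 0, "dz": 0, "rx": 0, "ry": 0, "rz": 0}]' --claw 0 --newtons 30

```text
t: 6.35
tcp_pos: [0.6111, 0.0569, 0.1616]
tool_rot: [0.619, 0.786, -0.0, 0.0]
force: [-1.5, -0.8, 5.5]
finger_gap: 0.202
gripper_force: 54.8
```

Request:
move_arm --targets '[{"dx": 0, "dy": 0, "dz": 0, "rx": 0, "ry": 0, "rz": -0.28}, {"dx": 0, "dy": 0, "dz": 0, "rx": 0, "ry": 0, "rz": -0.28}, {"dx": 0, "dy": 0, "dz": 0, "rx": 0, "ry": 0, "rz": -0.28}, {"dx": 0, "dy": 0, "dz": 0, "rx": 0, "ry": 0, "rz": -0.28}, {"dx": 0, "dy": 0, "dz": 0, "rx": 0, "ry": 0, "rz": -0.28}, {"dx": 0, "dy": 0, "dz": 0, "rx": 0, "ry": 0, "rz": -0.28}, {"dx": 0, "dy": 0, "dz": 0, "rx": 0, "ry": 0, "rz": -0.28}, {"dx": 0, "dy": 0, "dz": 0, "rx": 0, "ry": 0, "rz": -0.28}, {"dx": 0, "dy": 0, "dz": 0, "rx": 0, "ry": 0, "rz": -0.28}, {"dx": 0, "dy": 0, "dz": 0, "rx": 0, "ry": 0, "rz": -0.28}]'

```text
t: 7.6
tcp_pos: [0.6105, 0.0572, 0.1616]
tool_rot: [0.986, 0.167, -0.001, -0.0]
force: [-2.9, 0.6, 6.8]
finger_gap: 0.2
gripper_force: 50.3
```

```bash
python3 - <<'E'
from h import *
import cv2
s=sensors.sense(); print(s['q'],s['tool_rot'],s['force'],s['ft_torque'])
a=cams.snapshot("top")[130:215,240:350,::-1]; b=cams.snapshot("scene")[205:255,340:430,::-1]
A=cv2.resize(a,(517,400),interpolation=cv2.INTER_CUBIC);B=cv2.resize(b,None,fx=6,fy=6,interpolation=cv2.INTER_CUBIC)
cv2.imwrite("pics/t1.png",A); cv2.imwrite("pics/s1.png",B)
E
```

```text
[-8.87557173e-02  5.95586392e-01  1.52760684e+00  5.35557830e-04
  1.01969788e+00  1.14542463e+00] [ 9.85892884e-01  1.67376069e-01 -5.69918106e-04 -3.85611078e-04] [-2.88709675  0.63866085  6.76037503] [0.09706366 0.52402885 0.04018759]
```

View pics/s1.png

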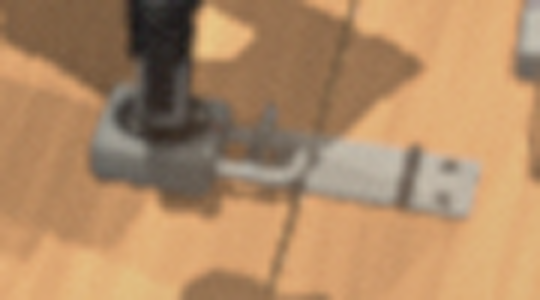

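The scene crop shows the knob held and the crown at (312,152), farther out than before, so the shackle has probably sprung. I turn a little further to confirm the dial is blocked.

Request:
move_arm --targets '[{"dx": 0, "dy": 0, "dz": 0, "rx": 0, "ry": 0, "rz": -0.1}, {"dx": 0, "dy": 0, "dz": 0, "rx": 0, "ry": 0, "rz": -0.1}, {"dx": 0, "dy": 0, "dz": 0, "rx": 0, "ry": 0, "rz": 0}, {"dx": 0, "dy": 0, "dz": 0, "rx": 0, "ry": 0, "rz": 0}, {"dx": 0, "dy": 0, "dz": 0, "rx": 0, "ry": 0, "rz": 0}, {"dx": 0, "dy": 0, "dz": 0, "rx": 0, "ry": 0, "rz": 0}, {"dx": 0, "dy": 0, "dz": 0, "rx": 0, "ry": 0, "rz": 0}, {"dx": 0, "dy": 0, "dz": 0, "rx": 0, "ry": 0, "rz": 0}, {"dx": 0, "dy": 0, "dz": 0, "rx": 0, "ry": 0, "rz": 0}, {"dx": 0, "dy": 0, "dz": 0, "rx": 0, "ry": 0, "rz": 0}]'

```text
t: 8.95
tcp_pos: [0.6105, 0.0573, 0.1616]
tool_rot: [0.993, 0.118, -0.001, -0.0]
force: [-3.6, 1.0, 6.0]
finger_gap: 0.203
gripper_force: 50.4
```

```bash
python3 - <<'E'
from h import *
s=sensors.sense(); print(s['q'],s['tool_rot'],s['force'],s['ft_torque'])
E
```

```text
[-8.87212957e-02  5.95590778e-01  1.52760100e+00  6.76324695e-04
  1.01968947e+00  1.24538788e+00] [ 9.93026234e-01  1.17891480e-01 -5.71328523e-04 -4.14290050e-04] [-3.62404379  1.00295713  6.01995573] [0.16859525 0.5152517  0.01582426]
```

Request:
move_arm --targets '[{"dx": 0, "dy": 0, "dz": 0, "rx": 0, "ry": 0, "rz": -0.15}, {"dx": 0, "dy": 0, "dz": 0, "rx": 0, "ry": 0, "rz": -0.15}, {"dx": 0, "dy": 0, "dz": 0, "rx": 0, "ry": 0, "rz": 0}, {"dx": 0, "dy": 0, "dz": 0, "rx": 0, "ry": 0, "rz": 0}, {"dx": 0, "dy": 0, "dz": 0, "rx": 0, "ry": 0, "rz": 0}, {"dx": 0, "dy": 0, "dz": 0, "rx": 0, "ry": 0, "rz": 0}, {"dx": 0, "dy": 0, "dz": 0, "rx": 0, "ry": 0, "rz": 0}, {"dx": 0, "dy": 0, "dz": 0, "rx": 0, "ry": 0, "rz": 0}, {"dx": 0, "dy": 0, "dz": 0, "rx": 0, "ry": 0, "rz": 0}, {"dx": 0, "dy": 0, "dz": 0, "rx": 0, "ry": 0, "rz": 0}]'

```text
t: 10.2
tcp_pos: [0.6106, 0.0573, 0.1616]
tool_rot: [0.999, 0.04, -0.001, -0.0]
force: [-2.7, 1.5, 6.0]
finger_gap: 0.204
gripper_force: 50.4
```

```bash
python3 - <<'E'
from h import *
s=sensors.sense(); print(s['q'],s['tool_rot'],s['force'],s['ft_torque'])
E
```

```text
[-8.86651392e-02  5.95638027e-01  1.52758069e+00  7.16579765e-04
  1.01961761e+00  1.40233852e+00] [ 9.99211481e-01  3.96980677e-02 -5.77587192e-04 -3.82319441e-04] [-2.71473208  1.51075133  6.02656386] [0.14864653 0.47679075 0.03154776]
```

Request:
move_arm --targets '[{"dx": 0, "dy": 0, "dz": 0, "rx": 0, "ry": 0, "rz": 0}, {"dx": 0, "dy": 0, "dz": 0, "rx": 0, "ry": 0, "rz": 0}, {"dx": 0, "dy": 0, "dz": 0, "rx": 0, "ry": 0, "rz": 0}, {"dx": 0, "dy": 0, "dz": 0.8, "rx": 0, "ry": 0, "rz": 0}, {"dx": 0, "dy": 0, "dz": 0.8, "rx": 0, "ry": 0, "rz": 0}, {"dx": 0, "dy": -1, "dz": 0.4, "rx": 0, "ry": 0, "rz": 0}, {"dx": 0, "dy": -1, "dz": 0, "rx": 0, "ry": 0, "rz": 0}, {"dx": 0, "dy": -1, "dz": 0, "rx": 0, "ry": 0, "rz": 0}, {"dx": 0, "dy": -1, "dz": 0, "rx": 0, "ry": 0, "rz": 0}, {"dx": 0, "dy": -1, "dz": 0, "rx": 0, "ry": 0, "rz": 0}]' --claw 90

```text
t: 11.45
tcp_pos: [0.6111, -0.0689, 0.211]
tool_rot: [0.999, 0.04, -0.0, -0.0]
force: [0.2, 0.4, -0.1]
finger_gap: 0.899
gripper_force: 0.0
```

```bash
python3 - <<'E'
from h import *
import cv2
a=cams.snapshot("top")[130:215,240:350,::-1]; b=cams.snapshot("scene")[205:255,340:430,::-1]
cv2.imwrite("pics/t2.png",cv2.resize(a,None,fx=7,fy=7,interpolation=cv2.INTER_CUBIC))
cv2.imwrite("pics/s2.png",cv2.resize(b,None,fx=8,fy=8,interpolation=cv2.INTER_CUBIC))
E
```

```text
(no output)
```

View pics/t2.png

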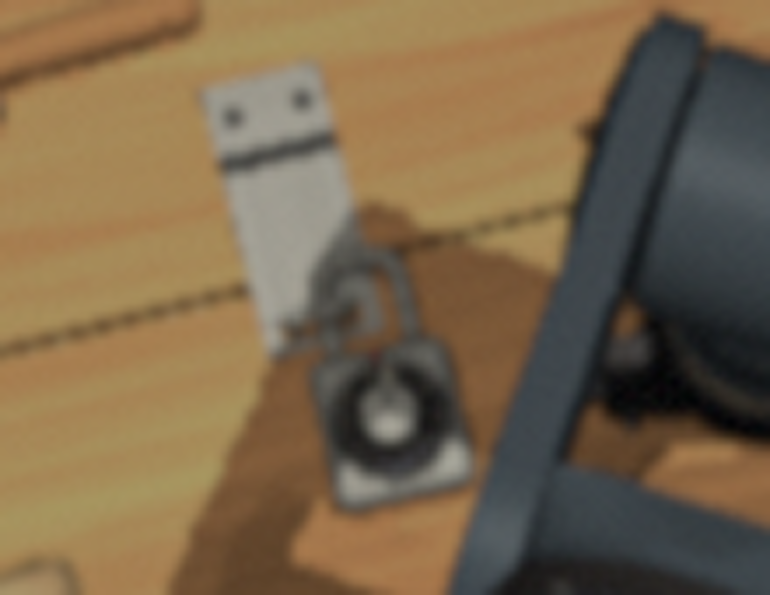

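The top crop shows the white line at (385,372) pointing at the index mark. The crown has moved about 5 mm out, and the body's pose is unchanged. The lock has opened, so I now straddle the body.

Request:
move_arm --targets '[{"dx": -0.04, "dy": 0.84, "dz": 0, "rx": 0, "ry": 0, "rz": 0.1}, {"dx": 0, "dy": 0.84, "dz": 0, "rx": 0, "ry": 0, "rz": 0.1}, {"dx": 0, "dy": 0.84, "dz": 0, "rx": 0, "ry": 0, "rz": 0.1}, {"dx": 0, "dy": 0.84, "dz": 0, "rx": 0, "ry": 0, "rz": 0}, {"dx": 0, "dy": 0.84, "dz": 0, "rx": 0, "ry": 0, "rz": 0}, {"dx": 0, "dy": 0.84, "dz": 0, "rx": 0, "ry": 0, "rz": 0}, {"dx": 0, "dy": 0, "dz": 0, "rx": 0, "ry": 0, "rz": 0}, {"dx": 0, "dy": 0, "dz": -0.5, "rx": 0, "ry": 0, "rz": 0}, {"dx": 0, "dy": 0, "dz": -0.4, "rx": 0, "ry": 0, "rz": 0}, {"dx": 0, "dy": 0, "dz": 0, "rx": 0, "ry": 0, "rz": 0}]' --claw 95

```text
t: 12.8
tcp_pos: [0.6092, 0.0572, 0.1871]
tool_rot: [0.993, 0.117, -0.002, -0.0]
force: [-0.6, 0.1, 0.0]
finger_gap: 0.948
gripper_force: 0.0
```

Request:
move_arm --targets '[{"dx": 0, "dy": 0, "dz": -0.3, "rx": 0, "ry": 0, "rz": 0}, {"dx": 0, "dy": 0, "dz": -0.3, "rx": 0, "ry": 0, "rz": 0}, {"dx": 0, "dy": 0, "dz": -0.3, "rx": 0, "ry": 0, "rz": 0}, {"dx": 0, "dy": 0, "dz": -0.3, "rx": 0, "ry": 0, "rz": 0}, {"dx": 0, "dy": 0, "dz": -0.3, "rx": 0, "ry": 0, "rz": 0}, {"dx": 0, "dy": 0, "dz": -0.3, "rx": 0, "ry": 0, "rz": 0}, {"dx": 0, "dy": 0, "dz": -0.3, "rx": 0, "ry": 0, "rz": 0}, {"dx": 0, "dy": 0, "dz": -0.24, "rx": 0, "ry": 0, "rz": 0}, {"dx": 0, "dy": 0, "dz": 0, "rx": 0, "ry": 0, "rz": 0}, {"dx": 0, "dy": 0, "dz": 0, "rx": 0, "ry": 0, "rz": 0}]'

```text
t: 14.05
tcp_pos: [0.6104, 0.0579, 0.1305]
tool_rot: [0.993, 0.118, 0.0, 0.0]
force: [-0.2, -0.7, 0.0]
finger_gap: 0.951
gripper_force: 0.0
```

Request:
move_arm --targets '[{"dx": 0, "dy": 0, "dz": 0, "rx": 0, "ry": 0, "rz": 0}, {"dx": 0, "dy": 0, "dz": 0, "rx": 0, "ry": 0, "rz": 0}, {"dx": 0, "dy": 0, "dz": 0, "rx": 0, "ry": 0, "rz": 0}, {"dx": 0, "dy": 0, "dz": 0, "rx": 0, "ry": 0, "rz": 0}, {"dx": 0, "dy": 0, "dz": 0, "rx": 0, "ry": 0, "rz": 0}, {"dx": 0, "dy": 0, "dz": 0, "rx": 0, "ry": 0, "rz": 0}, {"dx": 0, "dy": 0, "dz": 0, "rx": 0, "ry": 0, "rz": 0}, {"dx": 0, "dy": 0, "dz": 0, "rx": 0, "ry": 0, "rz": 0}, {"dx": 0, "dy": 0, "dz": 0, "rx": 0, "ry": 0, "rz": 0}, {"dx": 0, "dy": 0, "dz": 0, "rx": 0, "ry": 0, "rz": 0}]' --claw 0 --newtons 60

```text
t: 15.3
tcp_pos: [0.6107, 0.0577, 0.1311]
tool_rot: [0.993, 0.118, 0.001, 0.0]
force: [-1.3, -0.5, 6.0]
finger_gap: 0.591
gripper_force: 65.7
```

Request:
move_arm --targets '[{"dx": -0.08, "dy": -0.019, "dz": 0, "rx": 0, "ry": 0, "rz": 0}, {"dx": -0.08, "dy": -0.019, "dz": 0, "rx": 0, "ry": 0, "rz": 0}, {"dx": -0.08, "dy": -0.019, "dz": 0, "rx": 0, "ry": 0, "rz": 0}, {"dx": -0.08, "dy": -0.019, "dz": 0, "rx": 0, "ry": 0, "rz": 0}, {"dx": -0.08, "dy": -0.019, "dz": 0, "rx": 0, "ry": 0, "rz": 0}, {"dx": -0.08, "dy": -0.019, "dz": 0, "rx": 0, "ry": 0, "rz": 0}, {"dx": -0.08, "dy": -0.019, "dz": 0, "rx": 0, "ry": 0, "rz": 0}, {"dx": 0, "dy": 0, "dz": 0, "rx": 0, "ry": 0, "rz": 0}, {"dx": 0, "dy": 0, "dz": 0, "rx": 0, "ry": 0, "rz": 0}, {"dx": 0, "dy": 0, "dz": 0, "rx": 0, "ry": 0, "rz": 0}]'

```text
t: 16.55
tcp_pos: [0.5986, 0.0548, 0.1311]
tool_rot: [0.993, 0.118, 0.003, 0.0]
force: [5.3, 0.4, 3.1]
finger_gap: 0.594
gripper_force: 65.6
```

Request:
move_arm --targets '[{"dx": -0.08, "dy": -0.019, "dz": 0, "rx": 0, "ry": 0, "rz": 0}, {"dx": -0.08, "dy": -0.019, "dz": 0, "rx": 0, "ry": 0, "rz": 0}, {"dx": 0, "dy": 0, "dz": 0, "rx": 0, "ry": 0, "rz": 0}, {"dx": 0, "dy": 0, "dz": 0, "rx": 0, "ry": 0, "rz": 0}, {"dx": 0, "dy": 0, "dz": 0, "rx": 0, "ry": 0, "rz": 0}, {"dx": 0, "dy": 0, "dz": 0, "rx": 0, "ry": 0, "rz": 0}, {"dx": 0, "dy": 0, "dz": 0, "rx": 0, "ry": 0, "rz": 0}, {"dx": 0, "dy": 0, "dz": 0, "rx": 0, "ry": 0, "rz": 0}, {"dx": 0, "dy": 0, "dz": 0, "rx": 0, "ry": 0, "rz": 0}, {"dx": 0, "dy": 0, "dz": 0, "rx": 0, "ry": 0, "rz": 0}]'

```text
t: 17.8
tcp_pos: [0.5948, 0.0538, 0.1311]
tool_rot: [0.993, 0.118, 0.003, 0.0]
force: [4.9, 1.5, 2.9]
finger_gap: 0.596
gripper_force: 65.6
```

Request:
move_arm --targets '[{"dx": -0.08, "dy": -0.019, "dz": 0, "rx": 0, "ry": 0, "rz": 0}, {"dx": -0.08, "dy": -0.019, "dz": 0, "rx": 0, "ry": 0, "rz": 0}, {"dx": -0.04, "dy": -0.01, "dz": 0, "rx": 0, "ry": 0, "rz": 0}, {"dx": 0, "dy": 0, "dz": 0, "rx": 0, "ry": 0, "rz": 0}, {"dx": 0, "dy": 0, "dz": 0, "rx": 0, "ry": 0, "rz": 0}, {"dx": 0, "dy": 0, "dz": 0, "rx": 0, "ry": 0, "rz": 0}, {"dx": 0, "dy": 0, "dz": 0, "rx": 0, "ry": 0, "rz": 0}, {"dx": 0, "dy": 0, "dz": 0, "rx": 0, "ry": 0, "rz": 0}, {"dx": 0, "dy": 0, "dz": 0, "rx": 0, "ry": 0, "rz": 0}, {"dx": 0, "dy": 0, "dz": 0, "rx": 0, "ry": 0, "rz": 0}]'

```text
t: 19.05
tcp_pos: [0.5902, 0.0527, 0.1311]
tool_rot: [0.993, 0.118, 0.004, 0.0]
force: [5.7, 1.7, 1.9]
finger_gap: 0.592
gripper_force: 65.5
```

Request:
move_arm --targets '[{"dx": -0.08, "dy": -0.019, "dz": 0, "rx": 0, "ry": 0, "rz": 0}, {"dx": -0.08, "dy": -0.019, "dz": 0, "rx": 0, "ry": 0, "rz": 0}, {"dx": -0.04, "dy": -0.01, "dz": 0, "rx": 0, "ry": 0, "rz": 0}, {"dx": 0, "dy": 0, "dz": 0, "rx": 0, "ry": 0, "rz": 0}, {"dx": 0, "dy": 0, "dz": 0, "rx": 0, "ry": 0, "rz": 0}, {"dx": 0, "dy": 0, "dz": 0, "rx": 0, "ry": 0, "rz": 0}, {"dx": 0, "dy": 0, "dz": 0, "rx": 0, "ry": 0, "rz": 0}, {"dx": 0, "dy": 0, "dz": 0, "rx": 0, "ry": 0, "rz": 0}, {"dx": 0, "dy": 0, "dz": 0, "rx": 0, "ry": 0, "rz": 0}, {"dx": 0, "dy": 0, "dz": 0, "rx": 0, "ry": 0, "rz": 0}]'

```text
t: 20.3
tcp_pos: [0.5862, 0.0516, 0.1311]
tool_rot: [0.993, 0.117, 0.005, 0.0]
force: [7.6, 2.0, 1.3]
finger_gap: 0.595
gripper_force: 65.3
```

Request:
move_arm --targets '[{"dx": -0.08, "dy": -0.019, "dz": 0, "rx": 0, "ry": 0, "rz": 0}, {"dx": -0.08, "dy": -0.019, "dz": 0, "rx": 0, "ry": 0, "rz": 0}, {"dx": 0, "dy": 0, "dz": 0, "rx": 0, "ry": 0, "rz": 0}, {"dx": 0, "dy": 0, "dz": 0, "rx": 0, "ry": 0, "rz": 0}, {"dx": 0, "dy": 0, "dz": 0, "rx": 0, "ry": 0, "rz": 0}, {"dx": 0, "dy": 0, "dz": 0, "rx": 0, "ry": 0, "rz": 0}, {"dx": 0, "dy": 0, "dz": 0, "rx": 0, "ry": 0, "rz": 0}, {"dx": 0, "dy": 0, "dz": 0, "rx": 0, "ry": 0, "rz": 0}, {"dx": 0, "dy": 0, "dz": 0, "rx": 0, "ry": 0, "rz": 0}, {"dx": 0, "dy": 0, "dz": 0, "rx": 0, "ry": 0, "rz": 0}]'

```text
t: 21.55
tcp_pos: [0.5859, 0.0514, 0.1312]
tool_rot: [0.993, 0.117, 0.009, -0.0]
force: [16.4, 5.7, -3.5]
finger_gap: 0.594
gripper_force: 64.5
```

```bash
python3 - <<'E'
from h import *
import cv2
s=sensors.sense(); print(s['tcp_pos'],s['force'],s['ft_torque'])
b=cams.snapshot("scene")[205:255,340:430,::-1]
cv2.imwrite("pics/s3.png",cv2.resize(b,None,fx=8,fy=8,interpolation=cv2.INTER_CUBIC))
E
```

```text
[0.58589875 0.05144037 0.13122081] [16.35122534  5.70637283 -3.51068566] [ 0.83040206 -1.949353    0.01361336]
```

View pics/s3.png

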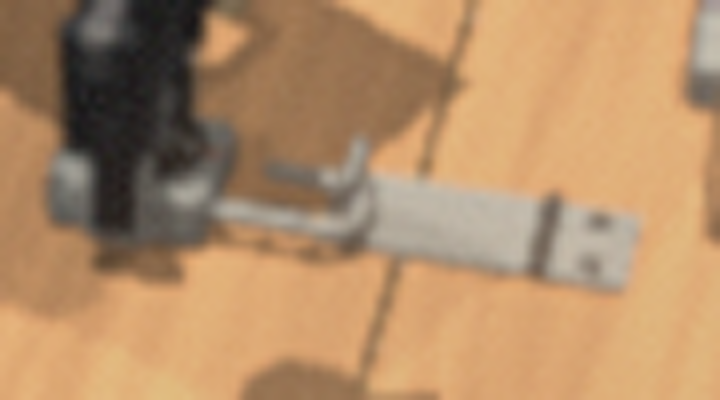

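The scene crop shows the shackle fully out: the crown is against the staple at (350,205), and the free leg tip at (270,170) has a clear gap to the body. I now move forward.

Request:
move_arm --targets '[{"dx": 0.16, "dy": 0.038, "dz": 0, "rx": 0, "ry": 0, "rz": 0}, {"dx": 0.16, "dy": 0.038, "dz": 0.06, "rx": 0, "ry": 0, "rz": 0}, {"dx": 0.16, "dy": 0.038, "dz": 0, "rx": 0, "ry": 0, "rz": 0}, {"dx": 0.16, "dy": 0.038, "dz": 0, "rx": 0, "ry": 0, "rz": 0}, {"dx": 0.16, "dy": 0.038, "dz": 0, "rx": 0, "ry": 0, "rz": 0}, {"dx": 0.16, "dy": 0.038, "dz": 0, "rx": 0, "ry": 0, "rz": 0}, {"dx": 0, "dy": 0, "dz": 0, "rx": 0, "ry": 0, "rz": 0}, {"dx": 0, "dy": 0, "dz": 0, "rx": 0, "ry": 0, "rz": 0}, {"dx": 0, "dy": 0, "dz": 0, "rx": 0, "ry": 0, "rz": 0}, {"dx": 0, "dy": 0, "dz": 0, "rx": 0, "ry": 0, "rz": 0}]'

```text
t: 22.85
tcp_pos: [0.5975, 0.0561, 0.1313]
tool_rot: [0.993, 0.118, -0.005, -0.001]
force: [-4.7, -0.9, 6.6]
finger_gap: 0.595
gripper_force: 65.9
```

Request:
move_arm --targets '[{"dx": 0, "dy": 0, "dz": 0.04, "rx": 0, "ry": 0, "rz": 0}, {"dx": 0.12, "dy": 0.02, "dz": 0, "rx": 0, "ry": 0, "rz": 0}, {"dx": 0.12, "dy": 0.02, "dz": 0, "rx": 0, "ry": 0, "rz": 0}, {"dx": 0.12, "dy": 0.02, "dz": 0, "rx": 0, "ry": 0, "rz": 0}, {"dx": 0.12, "dy": 0.02, "dz": 0, "rx": 0, "ry": 0, "rz": 0}, {"dx": 0.12, "dy": 0.02, "dz": 0, "rx": 0, "ry": 0, "rz": 0}, {"dx": 0.12, "dy": 0.02, "dz": 0, "rx": 0, "ry": 0, "rz": 0}, {"dx": 0, "dy": 0, "dz": 0, "rx": 0, "ry": 0, "rz": 0}, {"dx": 0, "dy": 0, "dz": 0, "rx": 0, "ry": 0, "rz": 0}, {"dx": 0, "dy": 0, "dz": 0, "rx": 0, "ry": 0, "rz": 0}]'

```text
t: 24.1
tcp_pos: [0.62, 0.059, 0.1328]
tool_rot: [0.993, 0.118, -0.0, -0.0]
force: [0.3, 0.9, -5.2]
finger_gap: 0.596
gripper_force: 64.6
```

```bash
python3 - <<'E'
from h import *
import cv2
b=cams.snapshot("scene")[205:255,340:430,::-1]
cv2.imwrite("pics/s4.png",cv2.resize(b,None,fx=8,fy=8,interpolation=cv2.INTER_CUBIC))
E
```

```text
(no output)
```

View pics/s4.png

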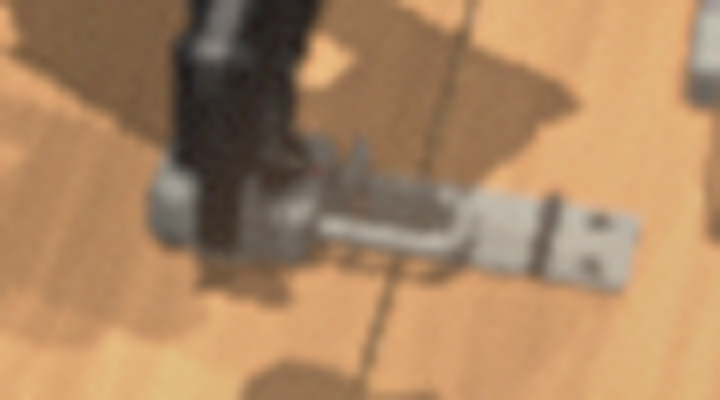

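The staple at (355,165) is between the body front at (325,170) and the free leg. I lift slowly and watch the force.

Request:
move_arm --targets '[{"dx": 0.03, "dy": 0.01, "dz": 0, "rx": 0, "ry": 0, "rz": 0}, {"dx": 0, "dy": 0, "dz": 0.07, "rx": 0, "ry": 0, "rz": 0}, {"dx": 0, "dy": 0, "dz": 0.07, "rx": 0, "ry": 0, "rz": 0}, {"dx": 0, "dy": 0, "dz": 0.07, "rx": 0, "ry": 0, "rz": 0}, {"dx": 0, "dy": 0, "dz": 0.07, "rx": 0, "ry": 0, "rz": 0}, {"dx": 0, "dy": 0, "dz": 0, "rx": 0, "ry": 0, "rz": 0}, {"dx": 0, "dy": 0, "dz": 0, "rx": 0, "ry": 0, "rz": 0}, {"dx": 0, "dy": 0, "dz": 0, "rx": 0, "ry": 0, "rz": 0}, {"dx": 0, "dy": 0, "dz": 0, "rx": 0, "ry": 0, "rz": 0}, {"dx": 0, "dy": 0, "dz": 0, "rx": 0, "ry": 0, "rz": 0}]'

```text
t: 25.4
tcp_pos: [0.6209, 0.0592, 0.1398]
tool_rot: [0.993, 0.118, -0.0, -0.0]
force: [1.0, -0.5, -4.6]
finger_gap: 0.595
gripper_force: 64.6
```

Lifted 7 mm with no extra force, so it is clear. I continue up: 150 mm above the chest puts lock_center at about 0.28, which is TCP z of about 0.27.

Request:
move_arm --targets '[{"dx": 0, "dy": 0, "dz": 0.1, "rx": 0, "ry": 0, "rz": 0}, {"dx": 0, "dy": 0, "dz": 0.1, "rx": 0, "ry": 0, "rz": 0}, {"dx": 0, "dy": 0, "dz": 0.15, "rx": 0, "ry": 0, "rz": 0}, {"dx": 0, "dy": 0, "dz": 0.2, "rx": 0, "ry": 0, "rz": 0}, {"dx": 0, "dy": 0, "dz": 0.3, "rx": 0, "ry": 0, "rz": 0}, {"dx": 0, "dy": 0, "dz": 0.4, "rx": 0, "ry": 0, "rz": 0}, {"dx": 0, "dy": 0, "dz": 0.4, "rx": 0, "ry": 0, "rz": 0}, {"dx": 0, "dy": 0, "dz": 0.4, "rx": 0, "ry": 0, "rz": 0}, {"dx": 0, "dy": 0, "dz": 0.4, "rx": 0, "ry": 0, "rz": 0}, {"dx": 0, "dy": 0, "dz": 0.4, "rx": 0, "ry": 0, "rz": 0}]'

```text
t: 26.65
tcp_pos: [0.6208, 0.0593, 0.2118]
tool_rot: [0.993, 0.118, -0.0, -0.0]
force: [-0.8, -0.1, -5.8]
finger_gap: 0.594
gripper_force: 64.6
```

Request:
move_arm --targets '[{"dx": 0, "dy": 0, "dz": 0.4, "rx": 0, "ry": 0, "rz": 0}, {"dx": 0, "dy": 0, "dz": 0.4, "rx": 0, "ry": 0, "rz": 0}, {"dx": 0, "dy": 0, "dz": 0.4, "rx": 0, "ry": 0, "rz": 0}, {"dx": 0, "dy": 0, "dz": 0.4, "rx": 0, "ry": 0, "rz": 0}, {"dx": 0, "dy": 0, "dz": 0.4, "rx": 0, "ry": 0, "rz": 0}, {"dx": 0, "dy": 0, "dz": 0.4, "rx": 0, "ry": 0, "rz": 0}, {"dx": 0, "dy": 0, "dz": 0.2, "rx": 0, "ry": 0, "rz": 0}, {"dx": 0, "dy": 0, "dz": 0.1, "rx": 0, "ry": 0, "rz": 0}, {"dx": 0, "dy": 0, "dz": 0, "rx": 0, "ry": 0, "rz": 0}, {"dx": 0, "dy": 0, "dz": 0, "rx": 0, "ry": 0, "rz": 0}]'

```text
t: 27.9
tcp_pos: [0.6206, 0.0592, 0.2781]
tool_rot: [0.993, 0.118, -0.0, -0.0]
force: [-0.4, 0.5, -5.6]
finger_gap: 0.593
gripper_force: 64.6
```

Request:
move_arm --targets '[{"dx": 0, "dy": 0, "dz": 0, "rx": 0, "ry": 0, "rz": 0}, {"dx": 0, "dy": 0, "dz": 0, "rx": 0, "ry": 0, "rz": 0}, {"dx": 0, "dy": 0, "dz": 0, "rx": 0, "ry": 0, "rz": 0}, {"dx": 0, "dy": 0, "dz": 0, "rx": 0, "ry": 0, "rz": 0}, {"dx": 0, "dy": 0, "dz": 0, "rx": 0, "ry": 0, "rz": 0}, {"dx": 0, "dy": 0, "dz": 0, "rx": 0, "ry": 0, "rz": 0}, {"dx": 0, "dy": 0, "dz": 0, "rx": 0, "ry": 0, "rz": 0}, {"dx": 0, "dy": 0, "dz": 0, "rx": 0, "ry": 0, "rz": 0}, {"dx": 0, "dy": 0, "dz": 0, "rx": 0, "ry": 0, "rz": 0}, {"dx": 0, "dy": 0, "dz": 0, "rx": 0, "ry": 0, "rz": 0}]'

```text
t: 29.15
tcp_pos: [0.6209, 0.0592, 0.2786]
tool_rot: [0.993, 0.118, 0.0, -0.0]
force: [0.0, -0.2, -5.4]
finger_gap: 0.596
gripper_force: 64.6
```

```bash
python3 - <<'E'
from h import *
import cv2
b=cams.snapshot("scene")[120:270,290:490,::-1]
cv2.imwrite("pics/s5.png",cv2.resize(b,None,fx=4,fy=4,interpolation=cv2.INTER_CUBIC))
E
```

```text
(no output)
```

View pics/s5.png

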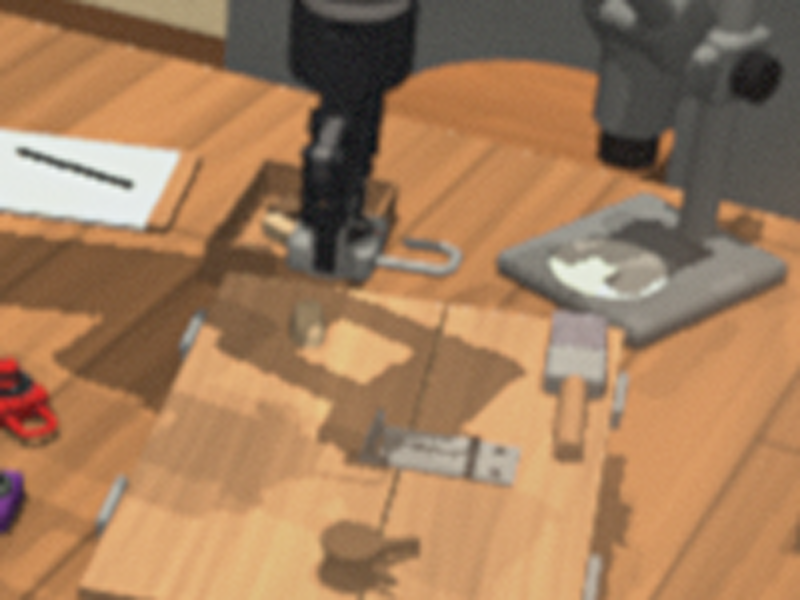

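The open lock hangs level in the gripper at about (335,250). It is clear of the staple at (380,435), and the things lying about have not moved.

```bash
python3 -c "
from station import order
print(order.sign_off())"
```

```text
the job is handed in; nothing more can be done
None
```

I opened the padlock, took it off the hasp and handed the job in at about 29 s. It is held level and still about 15 cm above the chest, and nothing else appeared to move; `sign_off()` gave no verdict.

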